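# Loosen the collar of the large filter holder

## Task

The knurled collar of the larger water-filter holder has been left part of a turn from tight. Loosen it further by rolling a fingertip gently round its rim, counter-clockwise seen from above: the raised tab on the collar must come round to the steel pointer on the foot twice, and you stop with the tab standing over the pointer the second time. Only touch the collar, do not grip it, leave the smaller holder's collar as it is and do not disturb the jar, can and cup; finish clear of everything.

Things in the scene. Friction and masses are not known exactly. Their poses are not given: they have to be found in the camera images.
- collar_large (a joint): Angle (rad) of the large knurled collar: 0 fully tight with the tab over the pointer, growing as it is loosened (counter-clockwise from above) and counting on: 6.283 when the tab first comes back over the pointer, 12.566 the second time. Starts at 0.5 to 2.2; end stops at 0 and 18.5. It turns without rising, needs about 1.5 N along the rim and stays where it is left.
- large_center (a point): Centre of the top face of the large collar, on its upright axis, 92 mm above the bench; z up, x level towards the steel pointer. The grey collar is a disc 92 mm in diameter, 24 mm high (68 to 92 mm above the bench); its finely knurled upright rim feels like a rough cylinder of radius 46 mm and is driven by friction.
- holder_large: The large filter holder, fixed to the bench; origin on its axis at the bench, x towards its pointer. Round foot of radius 56 mm, 10 mm high; white body of radius 41 mm or less below the collar; above it a fixed white boss of radius 23 mm up to 96 mm and a spout of radius 6 mm up to 112 mm. A finger beside the rim has free room all round above 45 mm from the bench.
- large_tab (a point): Middle of the top of the raised aluminium tab on the large collar's upper face (turns with the collar): a radial ridge from 24 to 44 mm from the axis, 9 mm wide, 5.5 mm high.
- large_pointer (a point): Tip area of the steel pointer on the large holder's foot, 60 mm from the axis and 42 mm above the bench: a radial bar 9 mm wide with a diamond head, from 50 to 82 mm from the axis. The tab stands over it when tab and pointer lie in one direction from the axis.
- collar_small (a joint): Angle (rad) of the small holder's collar, 0 at the start; leave it.
- small_center (a point): Centre of the top face of the small collar, on its axis, 92 mm above the bench. Same build as the large holder, fixed to the bench, but its collar is 56 mm in diameter, its foot 72 mm, and its pointer reaches to 64 mm from the axis. Its spout also ends 112 mm above the bench.
- jar: Loose clear specimen jar with a blue cap, 60 mm diameter, 75 mm high; origin at the centre of its underside.
- can: Loose aluminium drink can, 66 mm diameter, 115 mm high; origin at the centre of its underside.
- cup: Loose white plastic sample cup, 72 mm diameter at the rim, 70 mm high; origin at the centre of its underside.
Not all that is in view belongs to the job. What is shaped like the holder_large but pink is not meant. What is shaped like the part that bears collar_small but yellow is not meant.

How it is judged (in metres and radians):
On the way:
1. the tab of the large collar has come round past the pointer for the first time (value of joint collar_large above 6.283 rad), for 0.1 s.
At the end, for the whole second after the job is handed in: The large collar rests two full turns from tight, its tab over the pointer to within 0.35 rad (20 degrees); the small collar is turned by less than 0.2 rad and the jar, can and cup are within 15 mm of where they began (value of joint collar_large between 12.216 and 12.916 rad and velocity of joint collar_large between -0.05 and 0.05 rad/s and value of joint collar_small below 0.2 rad and distance of each of jar, can, cup from where it was at the start of the episode below 0.015 m); the robot touches nothing.
It fails at once if the large collar is pressed or gripped with more than 40 N (contact force between the fingers and collar_large above 40 N).
It fails at once if the small collar is turned by more than 0.2 rad (value of joint collar_small above 0.2 rad).
It fails at once if the jar is shoved, lifted or tipped (distance of jar from where it was at the start of the episode above 0.015 m or angle between jar's own z axis and vertical above 0.3 rad).
It fails at once if the can is shoved, lifted or tipped (distance of can from where it was at the start of the episode above 0.015 m or angle between can's own z axis and vertical above 0.3 rad).
It fails at once if the cup is shoved, lifted or tipped (distance of cup from where it was at the start of the episode above 0.015 m or angle between cup's own z axis and vertical above 0.3 rad).
It also fails if it takes over 64 s, if anything falls off the work surface, if the arm or the gripper's body presses on something with over 40 N, if the wrist force passes 120 N, or if a joint passes its speed limit or range.

## Robot

A 6-joint arm with a two-finger parallel gripper is mounted at the origin on the work surface. World frame = base frame: x ahead of the robot, y to its left, z up, the work surface at z = 0. Lengths are in m, angles in degrees, forces in N, time in s.
With the tool pointing down it reaches from about 0.3 to 0.75 m from the base axis. Payload 8.5 kg.
Tool frame: the origin (TCP) lies between the finger pads; the fingertips stand 17 mm ahead of it and the grasp point (between the pads) lies 2 mm behind it; z points along the fingers, y is the direction in which the jaws open and shut (so a half turn about z gives the same grasp; the last joint's range is limited). The gripper opens to 85 mm and grips with 20 to 120 N. Pads are 22 mm wide; open, the fingers measure 114 mm over their backs; the gripper's body (76 mm by 85 mm) begins 54 mm behind the grasp point. The pads swing forward as they close: fully open they stand 13 mm farther back than shut.
Start: joints at [-79.716, 21.807, 74.336, -0, 83.858, -12.336], TCP at [0.212, -0.508, 0.248] pointing down, gripper open.
Joint ranges: [-178.18, 178.18], [-50.72, 133.34], [12.68, 142.11], [-81.47, 261.47], [9.98, 163.14], [-165.26, 165.26]. Speed limits (degrees/s): [136.94, 136.94, 180, 180, 180, 180].

## Interface

Orientations are given as a 3x3 rotation matrix whose columns are the frame's x, y, z axes.
In Python, from rig import readout, eyes, env gives the robot as it stands.
- The arm moves only by the tool arm_command, never from a script. Its argument "rows" is text: rows parted by semicolons, each of 7 numbers parted by spaces: the closure, from 0 (fully open) to 1 (shut), then the shift along the tool's x, y, z in mm, then the turn, a rotation vector about the tool's x, y, z in degrees. In form: grip dx dy dz rx ry rz; .... A call has 1 to 5 rows; each row shifts and turns the commanded pose from where the row before left it, along the tool's axes as they then stand; what a row does not reach is not made up. A row lasts 1/12 s, in which the tool goes at most 41.7 mm and 7.16 degrees, less where a joint would pass 70% of its speed; a pose out of reach is approached as far as the arm can. A call with a gripper value outside its range is refused whole. The fingers move at their own pace and stop on an object; "squeeze" is the grip in N (left out, the last holds). Time passes only in rows, so rows that do not move let the fingers close. It gives the time, the measured TCP pose, the force and the opening at its end, in the units of the state.
- readout.observe(): the state, without advancing time (a new reading comes with each control period).
- eyes.get_image(name): name is "scene" or "side" or "wrist"; returns the picture (400x640x3 uint8, red, green, blue); there is no depth.
- eyes.camera_model(name): a dict with "mtx" (3x3 intrinsics, pixels), "view" (4x4, takes a point from world to camera coordinates). Camera axes: x right, y up, looking along -z (the intrinsics and any distortion apply to the point x, -y, -z); pixel columns grow to the right and rows downward; lengths in m; the calibration is good to about 2 mm. The wrist camera is an equidistant fisheye: a pixel r from the principal point sees the ray r / f radians off the axis. A picture is of the moment at which its call begins: read the wrist's pose just before it. camera_model takes no time and is no camera call; for the wrist camera it gives the pose at the moment of the call.
- env.close_job(): hands the job in, once; it reports no verdict.
The state is a dict: "time_s": time; "q": joint angles; "qvel": joint speeds; "joint_efforts": joint torques, N m; "position": TCP position; "tool_rot": TCP orientation; "ft_force": force on the tool from outside, world axes, zero at the start; "wrist_torque": the same for the moment, N m; "grip_width": finger opening in m.
Only numpy, scipy, OpenCV 4.12 (cv2) and the standard library are available. Lean on these libraries where they do the work, as an engineer would, in place of code of your own. Each camera call takes 0.05 s, during which the arm holds its last target. There are 200 camera calls.

## Working session

There is one attempt and no reset: what is moved stays moved. The work goes in short steps, Python scripts to look and compute and a tool call to move; the robot and the scene stay as the last step left them, time stands still between calls to the robot, and variables do not carry over. Pictures are saved under pics/ and viewed, about 8 in all and at most 12, crops included, and the job is handed in when it is done.

Besides the shell and the picture viewer there is one more tool, called after ">>>" as name(argument=value, ...) on one line, values as JSON. arm_command: Moves the arm, as the interface text tells. Its arguments: {"type":"object","properties":{"rows":{"type":"string"},"squeeze":{"type":"number"}},"required":["rows"]}

```bash
ls; mkdir -p pics; python3 - <<'E'
from rig import readout, eyes, env
import cv2,numpy as np
s=readout.observe();print(s)
for n in ["scene","side"]:
    m=eyes.camera_model(n);print(n,m["mtx"],m["view"],[k for k in m])
    cv2.imwrite(f"pics/{n}0.png",cv2.cvtColor(eyes.get_image(n),cv2.COLOR_RGB2BGR))
E
```

```text
pics
{'time_s': 0.0, 'q': array([-7.97146226e+01,  2.18426898e+01,  7.43837880e+01,  9.13471923e-04,
        8.38574014e+01, -1.23365416e+01]), 'qvel': array([ 0.07313982, -0.00352046,  0.08500243, -0.03413733,  0.01050095,
       -0.05723073]), 'joint_efforts': array([ 1.11905436e-03, -4.48462951e+01, -2.31280267e+01, -1.22889451e-04,
        4.70370142e-03,  5.95288810e-06]), 'position': array([ 0.21150477, -0.50743011,  0.24770151]), 'tool_rot': array([[ 9.23063835e-01,  3.84646717e-01, -2.45796371e-04],
       [ 3.84646655e-01, -9.23062765e-01,  1.44327380e-03],
       [ 3.28265050e-04, -1.42677860e-03, -9.99998928e-01]]), 'ft_force': array([-0.073461  ,  0.40646009, -0.12708395]), 'wrist_torque': array([-0.01049764, -0.00650257, -0.0383509 ]), 'grip_width': 0.08551413632303435}
scene [[376.20994596   0.         315.11684737]
 [  0.         376.20994596 196.1885288 ]
 [  0.           0.           1.        ]] [[-0.65881372  0.7521524   0.0152067   0.3490236 ]
 [-0.54101848 -0.48773242  0.68513947  0.22693071]
 [ 0.5227461   0.44315218  0.72825315 -1.47131901]
 [ 0.          0.          0.          1.        ]] ['mtx', 'view']
side [[365.75674139   0.         322.15047786]
 [  0.         365.75674139 200.73817956]
 [  0.           0.           1.        ]] [[-0.88748629 -0.46057405  0.01548009  0.48317352]
 [ 0.34908468 -0.64996746  0.67504236 -0.2377222 ]
 [-0.30084544  0.6044947   0.73761655 -0.73932651]
 [ 0.          0.          0.          1.        ]] ['mtx', 'view']
```

View pics/scene0.png

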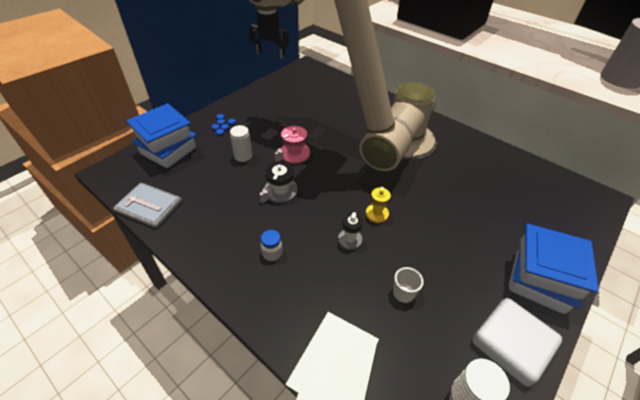

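View pics/side0.png

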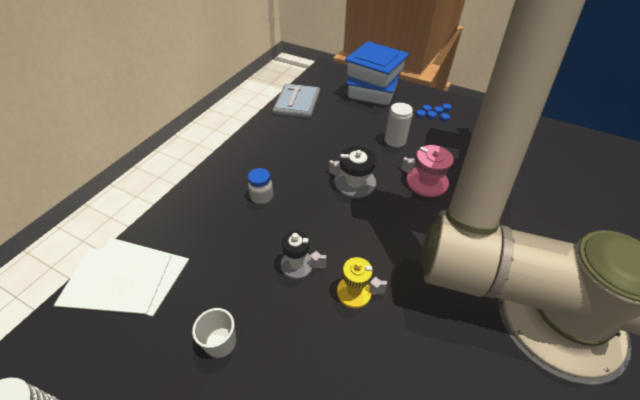

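The large dark collar sits at about (279,174) in the scene view and (358,160) in the side view. The pink holder is behind it, the can is at (241,143) and the jar at (271,246). I'll enlarge both views.

```bash
python3 - <<'E'
import cv2,numpy as np
a=cv2.imread("pics/scene0.png")[120:220,220:320]
b=cv2.imread("pics/side0.png")[110:210,310:410]
cv2.imwrite("pics/crop.png",cv2.convertScaleAbs(cv2.resize(np.hstack([a,b]),None,fx=4,fy=4,interpolation=cv2.INTER_CUBIC),alpha=1.5,beta=20))
E
```

```text
(no output)
```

View pics/crop.png

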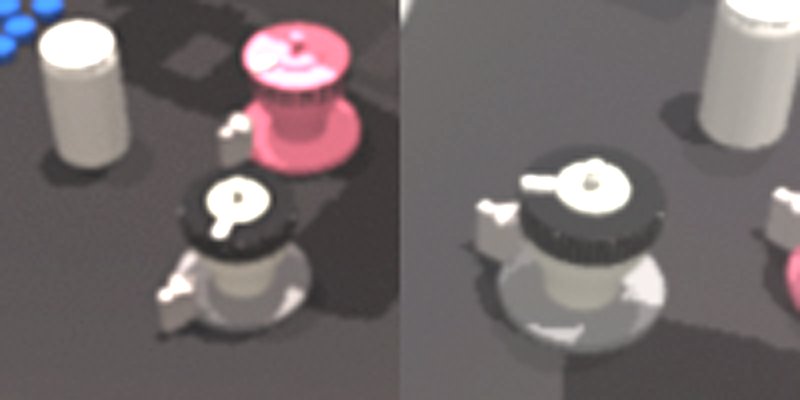

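```bash
cat > h.py <<'E'
from rig import readout, eyes, env
import cv2,numpy as np
F=np.diag([1.,-1,-1])
def P(n):
    m=eyes.camera_model(n); return m["mtx"]@F@m["view"][:3]
def tri(a,b):
    X=cv2.triangulatePoints(P("scene"),P("side"),np.array(a,float).reshape(2,1),np.array(b,float).reshape(2,1))[:,0]
    return X[:3]/X[3]
def plane(n,uv,z):
    p=P(n); H=np.c_[p[:,0],p[:,1],p[:,2]*z+p[:,3]]
    w=np.linalg.solve(H,[*uv,1]); return w[:2]/w[2]
E
python3 - <<'E'
from h import *
np.set_printoptions(precision=4,suppress=True)
for n,a,b,z in [("boss",(279.5,170),(358.3,157),.096),("tabend",(275.5,177.5),(341.2,155.5),.0975),("ptr",(265,191),(333.8,162),.042),
 ("can",(240,130),(400,109),.115),("pink",(294,131),(433,155),.096),("jar",(271,237),(260,176),.075),("small",(352,222),(295,243),.1)]:
    print(n,tri(a,b),plane("scene",a,z),plane("side",b,z))
E
```

```text
boss [ 0.5248 -0.1572  0.0931] [ 0.5269 -0.1548] [ 0.5236 -0.1539]
tabend [ 0.5625 -0.1361  0.0995] [ 0.5606 -0.1386] [ 0.5632 -0.137 ]
ptr [ 0.5921 -0.1583  0.0474] [ 0.5886 -0.1627] [ 0.5946 -0.1635]
can [ 0.494  -0.376   0.1196] [ 0.4882 -0.3846] [ 0.4953 -0.3787]
pink [ 0.3585 -0.2489  0.103 ] [ 0.3483 -0.2605] [ 0.3595 -0.2516]
jar [0.7182 0.0007 0.0715] [0.72   0.0031] [0.7159 0.0032]
small [0.5347 0.1421 0.0846] [0.5454 0.1482] [0.5285 0.1522]
```

>>> arm_command(rows="1 0 0 0 0 0 7; 1 0 0 0 0 0 7; 1 0 0 0 0 0 7; 1 0 0 0 0 0 1.6; 1 20 -35 0 0 0 0")

```text
time_s: 0.52
position: [0.2295, -0.4761, 0.2472]
tool_rot: [[1.0, -0.006, -0.001], [-0.006, -1.0, -0.001], [-0.001, 0.001, -1.0]]
ft_force: [0.1, 0.6, -0.4]
grip_width: 0.0253
```

>>> arm_command(rows="1 22 -34 0 0 0 0; 1 22 -34 0 0 0 0; 1 22 -34 0 0 0 0; 1 22 -34 0 0 0 0; 1 22 -34 0 0 0 0")

```text
time_s: 0.93
position: [0.342, -0.3008, 0.2482]
tool_rot: [[1.0, -0.0, -0.0], [-0.0, -1.0, 0.0], [-0.0, -0.0, -1.0]]
ft_force: [0.0, 0.1, -0.4]
grip_width: 0.0001
```

>>> arm_command(rows="1 22 -34 0 0 0 0; 1 22 -34 0 0 0 0; 1 22 -34 0 0 0 0; 1 22 -34 0 0 0 0; 1 22 -34 0 0 0 0")

```text
time_s: 1.35
position: [0.452, -0.1306, 0.2482]
tool_rot: [[1.0, 0.0, -0.0], [0.0, -1.0, 0.0], [-0.0, -0.0, -1.0]]
ft_force: [1.3, -1.7, 0.8]
grip_width: 0.0002
```

>>> arm_command(rows="1 20 -34 0 0 0 0; 1 20 -34 0 0 0 0; 1 0 -15 0 0 0 0; 1 0 0 0 0 0 0; 1 0 0 0 0 0 0")

```text
time_s: 1.77
position: [0.4912, -0.0491, 0.2481]
tool_rot: [[1.0, 0.002, -0.001], [0.002, -1.0, -0.0], [-0.001, 0.0, -1.0]]
ft_force: [-0.5, -0.3, 0.1]
grip_width: 0.0
```

```bash
python3 - <<'E'
from h import *
np.set_printoptions(precision=4,suppress=True)
s=readout.observe();print(s["position"],s["tool_rot"],s["ft_force"],s["grip_width"],s["time_s"])
m=eyes.camera_model("wrist");print(m)
np.savez("w1.npz",**m)
im=eyes.get_image("wrist");cv2.imwrite("pics/w1.png",cv2.cvtColor(im,cv2.COLOR_RGB2BGR))
E
```

```text
[ 0.4912 -0.0491  0.2481] [[ 1.      0.0022 -0.0007]
 [ 0.0022 -1.     -0.0001]
 [-0.0007  0.0001 -1.    ]] [-0.4859 -0.3257  0.0659] 4.921095913903211e-05 1.7667
{'mtx': array([[309.7069,   0.    , 316.1816],
       [  0.    , 309.7069, 196.5849],
       [  0.    ,   0.    ,   1.    ]]), 'view': array([[ 0.0027, -1.    , -0.0003, -0.051 ],
       [ 0.9563,  0.0027, -0.2923, -0.4326],
       [ 0.2923,  0.0005,  0.9563, -0.5217],
       [ 0.    ,  0.    ,  0.    ,  1.    ]])}
```

View pics/w1.png

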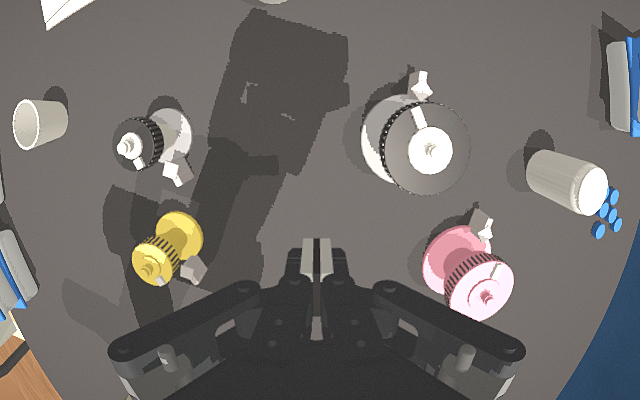

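The wrist view shows the collar disc centred near (427,148), the boss at (430,150), the tab at (416,117) and the pointer head at (421,85).

```bash
cat >> h.py <<'E'
def ray(m,uv,z):
    d=(np.array(uv,float)-m["mtx"][:2,2])/m["mtx"][0,0]; t=np.hypot(*d)
    c=F@np.array([*(d/t*np.sin(t)),np.cos(t)]); R=m["view"][:3,:3]
    o=-R.T@m["view"][:3,3]; r=R.T@c; return (o+r*(z-o[2])/r[2])[:2]
E
python3 - <<'E'
from h import *
np.set_printoptions(precision=4,suppress=True)
m=np.load("w1.npz")
for n,uv,z in [("L",(382,150),.092),("R",(471,150),.092),("T",(428,101),.092),("B",(427,195),.092),("boss",(430,150),.096),("spout",(431.5,149),.112),("tabend",(414,109),.0975),("ptr",(421,84),.042)]: print(n,ray(m,uv,z))
E
```

```text
L [ 0.5259 -0.1105]
R [ 0.5294 -0.2033]
T [ 0.5739 -0.1534]
B [ 0.4826 -0.1592]
boss [ 0.5279 -0.1566]
spout [ 0.5311 -0.1517]
tabend [ 0.5654 -0.138 ]
ptr [ 0.5935 -0.1632]
```

>>> arm_command(rows="1 37 16 0 0 0 0; 1 0 0 40 0 0 0; 1 0 0 40 0 0 0; 1 0 0 40 0 0 0; 1 0 0 38 0 0 0")

```text
time_s: 2.23
position: [0.5277, -0.0672, 0.0886]
tool_rot: [[1.0, -0.002, 0.0], [-0.002, -1.0, -0.0], [0.0, 0.0, -1.0]]
ft_force: [1.8, -0.1, -0.3]
grip_width: 0.0003
```

>>> arm_command(rows="1 0 0 0 0 0 0; 1 0 0 0 0 0 0; 1 0 8 0 0 0 0; 1 0 0 0 0 0 0; 1 0 0 0 0 0 0")

```text
time_s: 2.65
position: [0.5293, -0.0746, 0.0925]
tool_rot: [[1.0, -0.001, 0.004], [-0.001, -1.0, -0.002], [0.004, 0.002, -1.0]]
ft_force: [0.7, -0.0, -0.4]
grip_width: -0.0003
```

```bash
python3 - <<'E'
from h import *
s=readout.observe();print(s["position"],s["ft_force"])
im=cv2.cvtColor(eyes.get_image("wrist"),cv2.COLOR_RGB2BGR)
im2=cv2.cvtColor(eyes.get_image("side"),cv2.COLOR_RGB2BGR)[100:220,280:440]
im2=cv2.resize(im2,None,fx=3,fy=3,interpolation=cv2.INTER_CUBIC)
cv2.imwrite("pics/w2.png",np.hstack([cv2.resize(im[:300,180:500],(384,360)),im2[:,80:]]))
E
```

```text
[ 0.52930901 -0.07462828  0.09250594] [ 0.67494787 -0.03509845 -0.38667232]
```

View pics/w2.png

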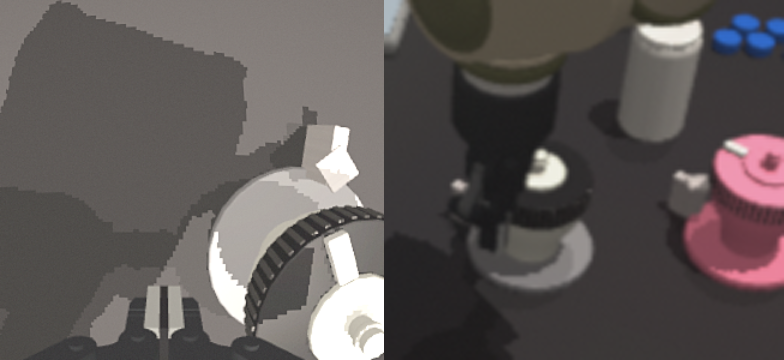

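The closed fingertips stand beside the +y rim with a gap of roughly 20 mm, and the tab is still in place. I'll creep in until I feel contact.

>>> arm_command(rows="1 0 8 0 0 0 0; 1 0 4 0 0 0 0; 1 0 2 0 0 0 0; 1 0 0 0 0 0 0; 1 0 0 0 0 0 0")

```text
time_s: 3.17
position: [0.5283, -0.0877, 0.0903]
tool_rot: [[1.0, -0.0, -0.0], [-0.0, -1.0, 0.0], [-0.0, -0.0, -1.0]]
ft_force: [0.2, -0.2, -0.0]
grip_width: 0.0001
```

>>> arm_command(rows="1 0 1.5 0 0 0 0; 1 0 1.5 0 0 0 0; 1 0 0 0 0 0 0; 1 0 0 0 0 0 0")

```text
time_s: 3.5
position: [0.5284, -0.0906, 0.0903]
tool_rot: [[1.0, 0.0, -0.0], [0.0, -1.0, 0.0], [-0.0, -0.0, -1.0]]
ft_force: [-0.4, 0.2, 0.4]
grip_width: 0.0002
```

>>> arm_command(rows="1 0 1.5 0 0 0 0; 1 0 1.5 0 0 0 0; 1 0 1 0 0 0 0; 1 0 0 0 0 0 0; 1 0 0 0 0 0 0")

```text
time_s: 3.92
position: [0.5284, -0.0946, 0.0903]
tool_rot: [[1.0, 0.0, -0.0], [0.0, -1.0, 0.0], [-0.0, -0.0, -1.0]]
ft_force: [-0.5, -0.4, 0.2]
grip_width: 0.0003
```

>>> arm_command(rows="1 0 1 0 0 0 0; 1 0 1 0 0 0 0; 1 0 0 0 0 0 0; 1 0 0 0 0 0 0")

```text
time_s: 4.25
position: [0.5284, -0.0966, 0.0903]
tool_rot: [[1.0, 0.0, 0.0], [0.0, -1.0, -0.0], [0.0, 0.0, -1.0]]
ft_force: [-0.1, -0.4, -0.1]
grip_width: 0.0
```

>>> arm_command(rows="1 0 1 0 0 0 0; 1 0 1 0 0 0 0; 1 0 0 0 0 0 0; 1 0 0 0 0 0 0")

```text
time_s: 4.58
position: [0.5284, -0.098, 0.0903]
tool_rot: [[1.0, 0.0, -0.0], [0.0, -1.0, 0.001], [-0.0, -0.001, -1.0]]
ft_force: [-0.2, 6.2, 0.8]
grip_width: 0.0001
```

>>> arm_command(rows="1 0 1 0 0 0 0; 1 0 0.5 0 0 0 0; 1 0 0 0 0 0 0; 1 0 0 0 0 0 0")

```text
time_s: 4.92
position: [0.5282, -0.0982, 0.0903]
tool_rot: [[1.0, 0.0, -0.0], [0.0, -1.0, 0.003], [-0.0, -0.003, -1.0]]
ft_force: [1.5, 12.9, 2.4]
grip_width: 0.0004
```

Contact came at y ≈ -0.098, with a stiffness of about 5.5 N/mm. I'll start rolling counter-clockwise.

>>> arm_command(rows="1 -3 0 0 0 0 0; 1 -4 0 0 0 0 0; 1 -4 0 0 0 0 0")

```text
time_s: 5.17
position: [0.5172, -0.0984, 0.0903]
tool_rot: [[1.0, 0.001, -0.0], [0.001, -1.0, 0.003], [-0.0, -0.003, -1.0]]
ft_force: [0.2, 9.3, 1.3]
grip_width: 0.0001
```

>>> arm_command(rows="1 -7.6 0.7 0 0 0 0; 1 -7.4 2 0 0 0 0")

```text
time_s: 5.33
position: [0.502, -0.1018, 0.0902]
tool_rot: [[1.0, 0.001, -0.0], [0.001, -1.0, 0.001], [-0.0, -0.001, -1.0]]
ft_force: [0.9, 3.6, 0.7]
grip_width: -0.0
```

>>> arm_command(rows="1 -6.5 4.5 0 0 0 0; 1 -6.3 4.4 0 0 0 0; 1 -5.4 5.4 0 0 0 0")

```text
time_s: 5.58
position: [0.4832, -0.1165, 0.0901]
tool_rot: [[1.0, 0.001, -0.002], [0.001, -1.0, 0.001], [-0.002, -0.001, -1.0]]
ft_force: [-2.1, 3.4, -1.0]
grip_width: -0.0005
```

>>> arm_command(rows="1 -3.6 7 0 0 0 0; 1 -3.2 7 0 0 0 0; 1 -2 7.4 0 0 0 0; 1 -0.7 7.6 0 0 0 0")

```text
time_s: 5.92
position: [0.4707, -0.1448, 0.0897]
tool_rot: [[1.0, 0.001, -0.01], [0.001, -1.0, 0.004], [-0.01, -0.004, -1.0]]
ft_force: [-19.8, 5.5, 12.4]
grip_width: -0.0002
```

>>> arm_command(rows="1 -2 7 0 0 0 0; 1 0 7 0 0 0 0; 1 0 6 0 0 0 0; 1 0 6 0 0 0 0")

```text
time_s: 6.25
position: [0.4706, -0.1724, 0.0899]
tool_rot: [[1.0, 0.001, -0.005], [0.001, -1.0, 0.001], [-0.005, -0.001, -1.0]]
ft_force: [-6.9, 1.0, 1.1]
grip_width: -0.0001
```

>>> arm_command(rows="1 0.9 7.6 0 0 0 0; 1 2.3 7.2 0 0 0 0; 1 3.6 6.8 0 0 0 0; 1 4.7 6 0 0 0 0")

```text
time_s: 6.58
position: [0.4848, -0.2008, 0.0904]
tool_rot: [[1.0, -0.0, 0.001], [-0.0, -1.0, -0.001], [0.001, 0.001, -1.0]]
ft_force: [-0.3, -0.5, -0.2]
grip_width: -0.0003
```

>>> arm_command(rows="1 2 -1.8 0 0 0 0; 1 5.4 5.4 0 0 0 0; 1 6.3 4.4 0 0 0 0")

```text
time_s: 6.83
position: [0.4969, -0.2093, 0.0902]
tool_rot: [[1.0, 0.001, -0.004], [0.001, -1.0, -0.003], [-0.004, 0.003, -1.0]]
ft_force: [-8.5, -10.1, 0.6]
grip_width: -0.0002
```

>>> arm_command(rows="1 6.7 3.8 0 0 0 0; 1 7.3 2.7 0 0 0 0; 1 7.6 1.2 0 0 0 0")

```text
time_s: 7.08
position: [0.5198, -0.2168, 0.0901]
tool_rot: [[1.0, -0.0, -0.001], [-0.0, -1.0, -0.002], [-0.001, 0.002, -1.0]]
ft_force: [-2.5, -4.1, -2.3]
grip_width: -0.0001
```

>>> arm_command(rows="1 6.5 -1 0 0 0 0; 1 6.5 0 0 0 0 0; 1 6 0 0 0 0 0")

```text
time_s: 7.33
position: [0.5393, -0.2161, 0.0902]
tool_rot: [[1.0, 0.0, 0.001], [0.0, -1.0, -0.003], [0.001, 0.003, -1.0]]
ft_force: [-0.9, -6.4, -2.3]
grip_width: -0.0002
```

>>> arm_command(rows="1 7.5 -1.2 0 0 0 0; 1 7.2 -2.5 0 0 0 0; 1 6.6 -3.7 0 0 0 0; 1 6 -4.8 0 0 0 0")

```text
time_s: 7.67
position: [0.5667, -0.2022, 0.0903]
tool_rot: [[1.0, 0.0, 0.001], [0.0, -1.0, -0.001], [0.001, 0.001, -1.0]]
ft_force: [0.6, -1.7, -0.6]
grip_width: -0.0
```

>>> arm_command(rows="1 4.4 -6.5 0 0 0 0; 1 4.4 -6.3 0 0 0 0; 1 3.3 -7 0 0 0 0")

```text
time_s: 7.92
position: [0.5792, -0.182, 0.0906]
tool_rot: [[1.0, 0.001, 0.003], [0.001, -1.0, -0.001], [0.003, 0.001, -1.0]]
ft_force: [5.3, -4.2, -2.3]
grip_width: -0.0001
```

>>> arm_command(rows="1 3.2 -7.4 0 0 0 0; 1 1.8 -7.6 0 0 0 0; 1 0 -7 0 0 0 0")

```text
time_s: 8.17
position: [0.5834, -0.1591, 0.0904]
tool_rot: [[1.0, 0.001, 0.001], [0.001, -1.0, 0.0], [0.001, -0.0, -1.0]]
ft_force: [4.1, -1.8, -1.3]
grip_width: 0.0002
```

```bash
python3 - <<'E'
from h import *
np.set_printoptions(precision=4,suppress=True)
s=readout.observe();print(s["position"],s["ft_force"])
m=eyes.camera_model("wrist");np.savez("w3.npz",**m)
im=cv2.cvtColor(eyes.get_image("wrist"),cv2.COLOR_RGB2BGR)
im2=cv2.cvtColor(eyes.get_image("scene"),cv2.COLOR_RGB2BGR)[120:220,220:320]
cv2.imwrite("pics/w3.png",np.hstack([cv2.resize(im,None,fx=.75,fy=.75),cv2.resize(im2,(300,300),interpolation=cv2.INTER_CUBIC)]))
E
```

```text
[ 0.5834 -0.1591  0.0904] [ 4.0655 -1.8209 -1.298 ]
```

View pics/w3.png

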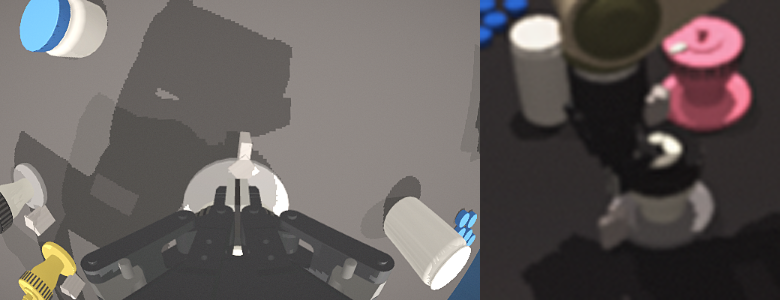

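>>> arm_command(rows="1 -0.6 -7.5 0 0 0 0; 1 0 -7.5 0 0 0 0; 1 -1 -7.6 0 0 0 0; 1 -2.4 -7.1 0 0 0 0")

```text
time_s: 8.6
position: [0.5784, -0.1298, 0.0902]
tool_rot: [[1.0, 0.0, -0.001], [0.0, -1.0, 0.001], [-0.001, -0.001, -1.0]]
ft_force: [-1.2, 0.3, 0.6]
grip_width: -0.0
```

>>> arm_command(rows="1 -2.4 1 0 0 0 0; 1 -3.5 -6.8 0 0 0 0; 1 -4.7 -6 0 0 0 0")

```text
time_s: 8.85
position: [0.5698, -0.1179, 0.0907]
tool_rot: [[1.0, 0.0, 0.005], [0.0, -1.0, 0.001], [0.005, -0.001, -1.0]]
ft_force: [11.7, 5.6, -3.5]
grip_width: 0.0003
```

>>> arm_command(rows="1 -5.2 -5.6 0 0 0 0; 1 -6.1 -4.6 0 0 0 0; 1 -6.9 -3.6 0 0 0 0")

```text
time_s: 9.1
position: [0.5508, -0.1027, 0.0906]
tool_rot: [[1.0, 0.001, 0.003], [0.001, -1.0, 0.003], [0.003, -0.003, -1.0]]
ft_force: [7.7, 12.3, 0.5]
grip_width: 0.0
```

>>> arm_command(rows="1 -7.4 -2.8 0 0 0 0; 1 -7.5 -1.6 0 0 0 0; 1 -6 0 0 0 0 0")

```text
time_s: 9.35
position: [0.528, -0.0982, 0.0902]
tool_rot: [[1.0, 0.001, -0.001], [0.001, -1.0, 0.004], [-0.001, -0.004, -1.0]]
ft_force: [1.7, 11.3, 2.0]
grip_width: -0.0004
```

```bash
cat > look.py <<'E'
from h import *
import sys
s=readout.observe();print(s["position"],s["ft_force"],s["time_s"])
n=sys.argv[1]
m=eyes.camera_model("wrist");np.savez(n+".npz",**m)
im=cv2.cvtColor(eyes.get_image("wrist"),cv2.COLOR_RGB2BGR); cv2.imwrite("pics/"+n+".png",im)
E
python3 look.py w4
```

```text
[ 0.52797433 -0.09818172  0.09020338] [ 1.69497698 11.29398205  1.98097083] 9.35
```

View pics/w4.png

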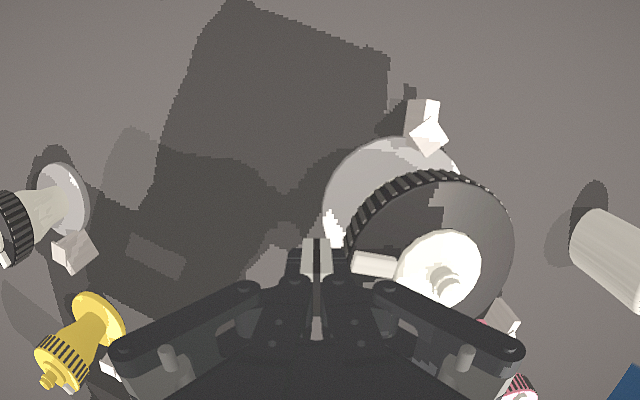

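The tab's outer end is at about (354,263), beside the finger. I'll compute its azimuth.

```bash
cat > az.py <<'E'
from h import *
import sys
m=np.load(sys.argv[1]+".npz"); a=eval(sys.argv[2])
C=np.array([.528,-.157])
for uv in a:
    p=ray(m,uv,.097)-C; print(p,np.hypot(*p),np.degrees(np.arctan2(p[1],p[0])))
E
python3 az.py w4 "[(354,263),(397,267),(440,270)]"
```

```text
[0.00909411 0.04179591] 0.04277384005980826 77.72469551774024
[0.00650154 0.02222348] 0.023154981611639158 73.69301342944091
[0.0037606  0.00081524] 0.003847948123860369 12.231602694470888
```

Tab azimuth is about 80°, so the collar has turned about 413° from its start and sits near 7.8 rad. I'll continue, pressing a little more in the corners.

>>> arm_command(rows="1 -6 0 0 0 0 0; 1 -5 0 0 0 0 0; 1 -7.5 1.2 0 0 0 0; 1 -7.2 2.5 0 0 0 0; 1 -6.6 3.7 0 0 0 0")

```text
time_s: 9.82
position: [0.4947, -0.106, 0.0896]
tool_rot: [[1.0, 0.001, -0.004], [0.001, -1.0, 0.004], [-0.004, -0.004, -1.0]]
ft_force: [-1.6, 6.2, -3.0]
grip_width: 0.0001
```

>>> arm_command(rows="1 -5.9 5 0 0 0 0; 1 -5 5.9 0 0 0 0; 1 -4.3 6.4 0 0 0 0")

```text
time_s: 10.07
position: [0.4789, -0.1236, 0.0895]
tool_rot: [[1.0, 0.001, -0.006], [0.001, -1.0, 0.004], [-0.006, -0.004, -1.0]]
ft_force: [-4.3, 4.2, -0.6]
grip_width: -0.0003
```

>>> arm_command(rows="1 -3.5 7 0 0 0 0; 1 -2.5 7.4 0 0 0 0; 1 -1.4 7.6 0 0 0 0; 1 0 7 0 0 0 0; 1 0 7 0 0 0 0")

```text
time_s: 10.48
position: [0.4698, -0.1597, 0.0893]
tool_rot: [[1.0, 0.001, -0.011], [0.001, -1.0, 0.005], [-0.011, -0.005, -1.0]]
ft_force: [-14.6, 1.8, 3.9]
grip_width: -0.0001
```

```bash
python3 look.py w5; python3 - <<'E'
from h import *
a=cv2.cvtColor(eyes.get_image("scene"),cv2.COLOR_RGB2BGR)[145:195,250:310]
b=cv2.cvtColor(eyes.get_image("side"),cv2.COLOR_RGB2BGR)[135:185,325:385]
w=cv2.resize(cv2.imread("pics/w5.png"),(480,300))
t=cv2.resize(np.vstack([a,b]),(300,500),interpolation=cv2.INTER_CUBIC)
c=np.zeros((500,780,3),np.uint8);c[:300,:480]=w;c[:,480:]=cv2.convertScaleAbs(t,alpha=1.5,beta=20)
cv2.imwrite("pics/c5.png",c)
E
```

```text
[ 0.46984041 -0.15972647  0.08934413] [-14.62455184   1.76728283   3.89640732] 10.4833
```

View pics/c5.png

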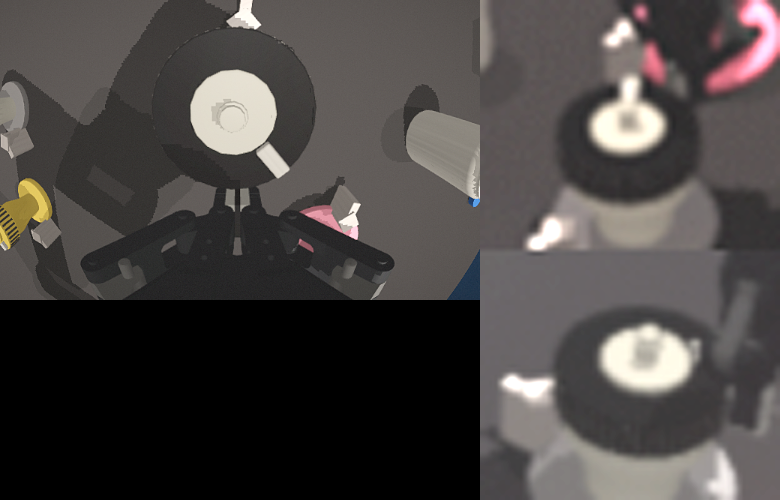

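This view is clear: the tab's outer end is at wrist pixel (377,228), its inner end at (351,199), and the boss is centred at (310,150).

```bash
python3 az.py w5 "[(377,228),(351,199),(310,149)]"; python3 -c "
from h import *
m=np.load('w5.npz');print(ray(m,(324,20),.042))"
```

```text
[-0.03199584 -0.02837554] 0.042765701887039244 -138.43175726747137
[-0.01945236 -0.01704262] 0.02586204256794626 -138.7777154738213
[ 0.00032859 -0.00092367] 0.0009803759538949022 -70.41757085592432
[ 0.59232925 -0.16409395]
```

>>> arm_command(rows="1 -1 5 0 0 0 0; 1 0 5.5 0 0 0 0; 1 0.9 7.6 0 0 0 0; 1 2.6 7.1 0 0 0 0")

```text
time_s: 10.97
position: [0.4755, -0.1863, 0.09]
tool_rot: [[1.0, 0.0, -0.003], [0.0, -1.0, 0.002], [-0.003, -0.002, -1.0]]
ft_force: [-0.9, -0.5, 0.5]
grip_width: -0.0003
```

>>> arm_command(rows="1 2 -0.9 0 0 0 0; 1 3.6 6.8 0 0 0 0; 1 4.8 5.9 0 0 0 0")

```text
time_s: 11.22
position: [0.485, -0.1992, 0.0901]
tool_rot: [[1.0, 0.001, -0.006], [0.001, -1.0, -0.0], [-0.006, 0.0, -1.0]]
ft_force: [-12.7, -7.8, 1.4]
grip_width: 0.0003
```

>>> arm_command(rows="1 5.1 5.7 0 0 0 0; 1 6.1 4.7 0 0 0 0; 1 6.8 3.5 0 0 0 0; 1 0 0 0 0 0 0")

```text
time_s: 11.55
position: [0.5059, -0.2142, 0.0903]
tool_rot: [[1.0, -0.0, 0.0], [-0.0, -1.0, -0.002], [0.0, 0.002, -1.0]]
ft_force: [-2.0, -6.7, -2.9]
grip_width: -0.0
```

```bash
python3 look.py w6
```

```text
[ 0.50590765 -0.21415394  0.09025258] [-2.04664602 -6.66550598 -2.91494937] 11.55
```

View pics/w6.png

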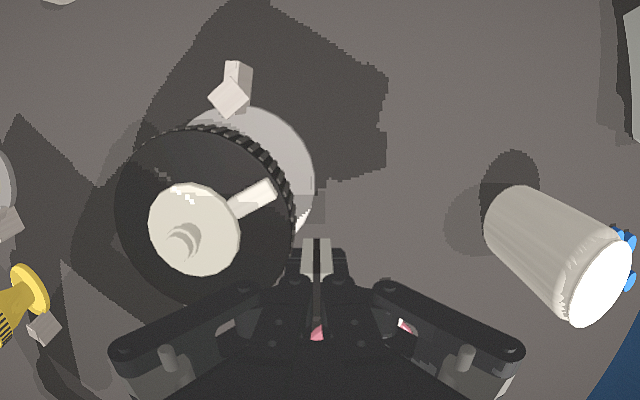

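The tab's outer end is at about (277,186) and its inner end at about (236,211).

```bash
python3 az.py w6 "[(275,186),(235,211),(194,229)]"; python3 -c "
from h import *
m=np.load('w6.npz');print(ray(m,(230,95),.042))"
```

```text
[ 0.02143784 -0.0414174 ] 0.04663670282913828 -62.63369939265093
[ 0.01084906 -0.02420918] 0.02652897098474343 -65.86102705975884
[ 0.00232697 -0.00454118] 0.005102656628707429 -62.86872729816507
[ 0.58795123 -0.16640719]
```

>>> arm_command(rows="1 6 1.2 0 0 0 0; 1 6 0.6 0 0 0 0; 1 6 0 0 0 0 0; 1 6 0 0 0 0 0; 1 6 0 0 0 0 0")

```text
time_s: 12.02
position: [0.5355, -0.2164, 0.0899]
tool_rot: [[1.0, -0.0, -0.0], [-0.0, -1.0, -0.004], [-0.0, 0.004, -1.0]]
ft_force: [-1.0, -9.7, -6.7]
grip_width: 0.0001
```

>>> arm_command(rows="1 5 -0.4 0 0 0 0; 1 4 -0.9 0 0 0 0; 1 0 0 0 0 0 0")

```text
time_s: 12.27
position: [0.5454, -0.2146, 0.0901]
tool_rot: [[1.0, 0.0, 0.002], [0.0, -1.0, -0.003], [0.002, 0.003, -1.0]]
ft_force: [3.2, -8.8, -6.8]
grip_width: 0.0003
```

```bash
python3 look.py w7
```

```text
[ 0.54536553 -0.21461931  0.09008085] [ 3.1912752  -8.78925387 -6.77612493] 12.2667
```

View pics/w7.png

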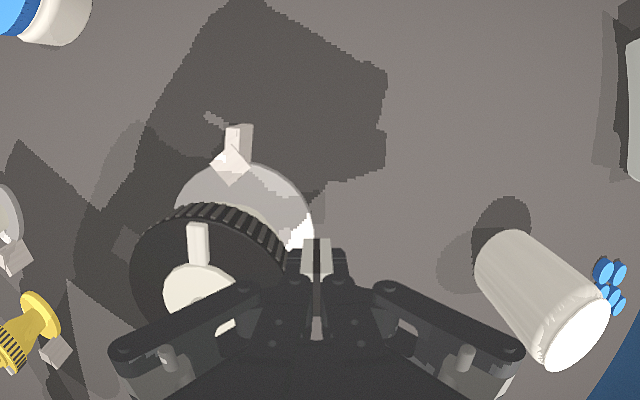

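The tab now runs from about (197,264) to (198,223), with the pointer head at (230,165).

```bash
python3 az.py w7 "[(198,223),(199,264),(198,290)]"; python3 -c "
from h import *
m=np.load('w7.npz');p=ray(m,(231,163),.042);print(p)"
```

```text
[ 0.04471272 -0.00740021] 0.04532097377297546 -9.397586058036625
[ 0.02448069 -0.00478419] 0.0249437919297796 -11.057768924586282
[ 0.00989958 -0.00166457] 0.010038545610447511 -9.544723751951322
[ 0.58824864 -0.16592161]
```

The tab is at about -10° and the pointer at about -7°, so it's within tolerance. I'll retreat straight outward, then up.

>>> arm_command(rows="1 0.7 2 0 0 0 0; 1 3 8 0 0 0 0; 1 0 15 0 0 0 0; 1 0 0 -30 0 0 0; 1 0 0 -40 0 0 0")

```text
time_s: 12.73
position: [0.5467, -0.2388, 0.1583]
tool_rot: [[1.0, -0.001, -0.006], [-0.001, -1.0, 0.004], [-0.006, -0.004, -1.0]]
ft_force: [1.0, 0.5, -0.5]
grip_width: 0.0001
```

>>> arm_command(rows="1 0 0 -40 0 0 0; 1 -40 0 -20 0 0 0; 1 -40 0 0 0 0 0; 1 0 0 0 0 0 0; 1 0 0 0 0 0 0")

```text
time_s: 13.15
position: [0.4694, -0.2386, 0.2198]
tool_rot: [[1.0, -0.002, 0.001], [-0.002, -1.0, -0.0], [0.001, 0.0, -1.0]]
ft_force: [0.5, 0.9, 1.0]
grip_width: 0.0001
```

```bash
python3 look.py w8; python3 - <<'E'
from h import *
a=cv2.cvtColor(eyes.get_image("scene"),cv2.COLOR_RGB2BGR)[100:320,200:440]
w=cv2.imread("pics/w8.png")
c=np.zeros((400,780,3),np.uint8);c[:300,:480]=cv2.resize(w,(480,300));c[:275,480:]=cv2.resize(a,(300,275))
cv2.imwrite("pics/c8.png",c)
E
```

```text
[ 0.46938114 -0.23861747  0.21975401] [0.47406432 0.93473149 0.96741792] 13.15
```

View pics/c8.png

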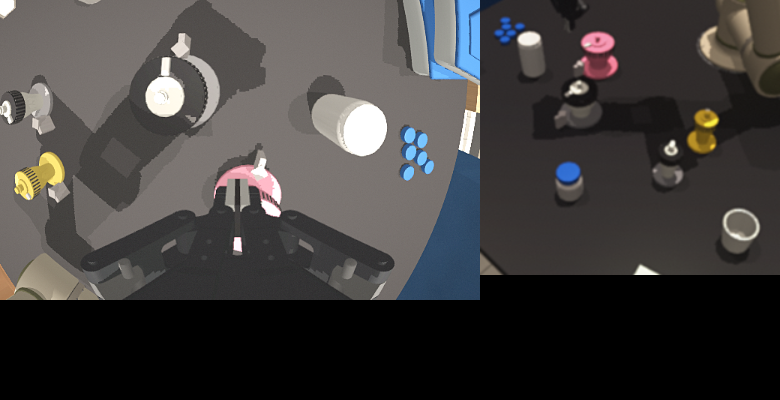

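The arm is clear, the objects are where they were, and the tab runs from boss centre (219,129) out to (221,80). One numeric check, then hand in.

```bash
python3 az.py w8 "[(220.7,79),(219,128)]"; python3 -c "
from h import *
m=np.load('w8.npz');p=ray(m,(242,61),.042)-np.array([.528,-.157]);print(p,np.degrees(np.arctan2(p[1],p[0])))
print(env.close_job())"
```

```text
[ 0.04034734 -0.00529679] 0.04069353742455006 -7.4790030258547935
[-3.05919825e-06 -2.59040259e-03] 0.0025904043938270857 -90.06766479764023
[ 0.06230946 -0.01018481] -9.283203060402718
the job is handed in; nothing more can be done
None
```

I rolled the shut fingertips counter-clockwise round the rim of the large collar, about 1.6 circuits, and stopped with the tab over the pointer for what I count as the second time. I then backed off outward and up, and handed the job in at about 13 s of the 64 s allowed.

- **Final position:** the last wrist picture puts the tab at about -7.5° and the pointer at about -9.3° as seen from the collar axis. Earlier pointer readings ranged from -5.5° to about -9°. All of these are well inside the 20° limit.
- **Contact force:** the highest wrist reading I saw while touching the collar was about 24 N. Contact was lost briefly at three corners and then regained.
- **Surroundings:** the arm was clear at the end, with the force reading near zero. The jar, can, cup and small collar looked unmoved in the last scene picture; I did not re-measure their positions.
- **Turn count:** the first full turn was not seen directly. I inferred it from the length of the finger's path (413° measured, against about 487° with no slip) and from the steady drag along the rim.
- **Disagreement:** one later stretch turned the collar 141° where the path length gave about 122°, and I did not resolve that. It does not change the turn count or the final position.

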